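Nest the collared pots on the tile

ROBOT

A 7-joint arm with a two-finger parallel gripper is mounted at the origin on the work surface. World frame = base frame: x ahead of the robot, y to its left, z up, the work surface at z = 0. Lengths are in m, angles in rad, forces in N, time in s.
With the tool pointing down it reaches from about 0.425 to 0.925 m from the base axis. Payload 6.8 kg.
Tool frame: the origin (TCP) lies at the very end of the fingers, on their centre line; the grasp point (between the pads) lies 19 mm behind it; z points along the fingers, x is the direction in which the jaws open and shut, and the axes are right-handed (so a half turn about z gives the same grasp; the last joint's range is limited). The gripper opens to 85 mm and grips with 20 to 120 N. Pads are 22 mm wide; open, the fingers measure 114 mm over their backs; the gripper's body (76 mm by 85 mm) begins 54 mm behind the grasp point. The pads swing forward as they close: fully open they stand 13 mm farther back than shut.
Start: joints at [-1.449, 0.477, 0.022, 1.555, -0.011, 1.109, -0.083], TCP at [0.154, 0.657, 0.231] pointing down, gripper open.
Joint ranges: [-2.96, 2.96], [-0.34, 2.1], [-1.41, 1.46], [0.24, 2.44], [-1.37, 4.51], [0.17, 1.92], [-2.96, 2.96]. Speed limits (rad/s): [2.39, 2.39, 3.14, 3.14, 3.14, 3.14, 3.14].

INTERFACE

Orientations are given as [roll, pitch, yaw] about the fixed x, y, z axes, in that order (R = Rz(yaw) Ry(pitch) Rx(roll)).
In Python, from workcell import get_obs, snapshot, camera_info, sign_off gives the robot as it stands. The module is installed in compiled form; this text tells all that it offers.
- The arm moves only by the tool carry_out, never from a script. Its argument "series" is a list that holds one entry, the list of rows, each a list of 7 numbers: the opening in per cent of the stroke, from 0 (shut) to 100 (fully open), then the shift along the tool's x, y, z in m, then the turn, a rotation vector about the tool's x, y, z in degrees. In form: [[[jaw, tx, ty, tz, ax, ay, az], ...]]. A call has 1 to 10 rows; each row is the pose to reach, as a shift and turn from the pose commanded when the call began, along the tool's axes at that moment; what a row does not reach only later rows make up. A row lasts 1/12 s, in which the tool goes at most 41.7 mm and 7.16 degrees, less where a joint would pass 70% of its speed; a pose out of reach is approached as far as the arm can. A call with a gripper value outside its range is refused whole. The fingers move at their own pace and stop on an object; the grip force is fixed at half the most. Time passes only in rows, so rows that repeat a pose let the fingers close. It gives the time, the measured TCP pose, the force and the opening at its end, in the units of the state.
- get_obs(): the state, without advancing time (a new reading comes with each control period).
- snapshot(name): name is "side" or "top" or "wrist"; returns (picture, depth): 384x512x3 uint8, red, green, blue; 384x512 float32, m along the optical axis (not along the pixel's ray), 0 where there is no reading.
- camera_info(name): a dict with "K" (3x3 intrinsics, pixels), "k1" (the pictures are not rectified: a ray, as slopes to the right and down, at radius r is drawn at 1 + k1 r^2 times it, then the intrinsics apply), "position" and "rotation" of the camera in the world. Camera axes: x right, y down, z forward; pixel columns grow to the right and rows downward; lengths in m; the calibration is good to about 2 mm. A picture is of the moment at which its call begins: read the wrist's pose just before it. camera_info takes no time and is no camera call; for the wrist camera it gives the pose at the moment of the call.
- sign_off(): hands the job in, once; it reports no verdict.
The state is a dict: "clock": time; "qpos": joint angles; "joint_velocities": joint speeds; "joint_torque": joint torques, N m; "tcp_pos": TCP position; "ee_rot": TCP orientation; "force": force on the tool from outside, world axes, zero at the start; "wrist_torque": the same for the moment, N m; "opening": opening from 0.0 (shut) to 1.0 (fully open).
Only numpy, scipy, OpenCV 4.12 (cv2) and the standard library are available. Lean on these libraries where they do the work, as an engineer would, in place of code of your own. Each camera call takes 0.05 s, during which the arm holds its last target.

TASK

Clear the counter: three of the grey plastic pots are alike, with a wide collar round the top, and one of them stands on the white tile offcut. Nest the other two collared pots into that one, one inside the other and fully seated, so that all three make one upright stack on the tile. Leave the pot on the tile standing where it is, and leave the straight-sided grey pot alone.

Things in the scene. Friction and masses are not known exactly. Their poses are not given: they have to be found in the camera images.
- pot_base_mid (a point): Collared pot, bottom of the stack: loose, grey plastic, open top, 85 mm high, about 90 g; foot 38 mm across, straight collar 62 mm across from 54 mm up to the rim. It stands on the white tile offcut (110 x 105 mm, one corner cut out, 8 mm thick, fixed to the counter; counter top z = 0). Point: on its axis, half-way up, 42.5 mm above its underside; z up.
- pot_a_mid (a point): Collared pot exactly like pot_base, loose on the bare counter; grip across the collar. Wall 2.5 mm, mouth 57 mm inside; the inner floor is raised, 37 mm above the underside, so a like pot nested inside stands 37 mm higher, its collar wholly above the lower rim, with 2 mm play all round. Point: on its axis, half-way up, 42.5 mm above its underside; z up.
- pot_b_mid (a point): Collared pot exactly like pot_a and pot_base, loose on the bare counter; pot_a and pot_b may be nested in either order. Point: on its axis, half-way up, 42.5 mm above its underside; z up. All pots start upright, axes at least 110 mm apart. Wrenches and a clamp (up to 24 mm high) lie about, and a drill case 92 mm high at the far left.
- straight_pot_mid (a point): Bystander, not part of the stack: loose pot of the same grey plastic, straight-sided without a collar, 70 mm across, 70 mm high, on the bare counter. Point: on its axis, half-way up, 35 mm above its underside.

How it is judged:
At the end, for the whole second after the job is handed in: Both collared pots nested, either order, in the pot on the tile: each axis within 10 mm of the one below, its point 30 to 43 mm above it; all upright within 10 degrees and at rest; bottom pot and straight-sided pot within 30 mm of their starts (((horizontal distance between pot_a_mid and pot_base_mid below 0.01 m and z of pot_a_mid in the frame of pot_base_mid between 0.03 and 0.043 m and horizontal distance between pot_b_mid and pot_a_mid below 0.01 m and z of pot_b_mid in the frame of pot_a_mid between 0.03 and 0.043 m) or (horizontal distance between pot_b_mid and pot_base_mid below 0.01 m and z of pot_b_mid in the frame of pot_base_mid between 0.03 and 0.043 m and horizontal distance between pot_a_mid and pot_b_mid below 0.01 m and z of pot_a_mid in the frame of pot_b_mid between 0.03 and 0.043 m)) and angle between each of pot_a_mid, pot_b_mid, pot_base_mid's own z axis and vertical below 0.17 rad and linear speed of each of pot_a, pot_b, pot_base below 0.02 m/s and distance of each of pot_base_mid, straight_pot_mid from where it was at the start of the episode below 0.03 m); the robot touches nothing.
It fails at once if the bottom pot is moved more than 40 mm from its place on the tile (distance of pot_base_mid from where it was at the start of the episode above 0.04 m).
It fails at once if the straight-sided pot is moved more than 40 mm (distance of straight_pot_mid from where it was at the start of the episode above 0.04 m).
It also fails if it takes over 59 s, if anything falls off the work surface, if the arm or the gripper's body presses on something with over 40 N, if the wrist force passes 120 N, or if a joint passes its speed limit or range.

## Working session

There is one attempt and no reset: what is moved stays moved. The work goes in short steps, Python scripts to look and compute and a tool call to move; the robot and the scene stay as the last step left them, time stands still between calls to the robot, and variables do not carry over. Pictures are saved under pics/ and viewed, and the job is handed in when it is done.

Besides the shell and the picture viewer there is one more tool, called by a JSON object that holds its "method" and its "body". carry_out: Moves the arm, as the interface text tells. Its arguments: {"type":"object","properties":{"series":{"type":"array","items":{"type":"array","items":{"type":"array","items":{"type":"number"}}}}},"required":["series"]}

```bash
mkdir -p pics
python3 - <<'E'
from workcell import *
import cv2,pickle,numpy as np
o=get_obs();print(o)
d={}
for n in ["side","top","wrist"]:
    ci=camera_info(n);p,z=snapshot(n);d[n]=(p,z,ci)
    cv2.imwrite(f"pics/{n}0.png",p[:,:,::-1]);print(n,ci)
pickle.dump(d,open("d0.pkl","wb"))
E
```

```text
{'clock': 0.0, 'qpos': array([-1.44910011,  0.47778963,  0.02235598,  1.55646877, -0.01152598,
        1.10930002, -0.08311169]), 'joint_velocities': array([-2.16277059e-04, -9.42150593e-05,  1.28241866e-03,  1.60732924e-03,
        7.25402423e-06,  1.34077388e-04,  8.89849129e-04]), 'joint_torque': array([-9.10421750e-04, -5.96436310e+01,  1.60744373e+00, -2.81192440e+01,
        1.23478522e-02,  9.36484372e-03,  4.24080474e-05]), 'tcp_pos': array([0.15363171, 0.65666601, 0.23032574]), 'ee_rot': array([3.14147174e+00, 1.83362110e-03, 1.34098371e+00]), 'force': array([ 0.01533554, -0.36198358,  0.60714378]), 'wrist_torque': array([ 0.02922421, -0.07977184,  0.01419008]), 'opening': 0.9987632669750789}
side {'K': array([[364.59228859,   0.        , 255.40618135],
       [  0.        , 364.59228859, 194.25612082],
       [  0.        ,   0.        ,   1.        ]]), 'k1': -0.10157550753125036, 'position': array([0.46784741, 0.68839566, 0.53503525]), 'rotation': array([-2.17327955, -0.00804672, -2.98709892])}
top {'K': array([[464.79790898,   0.        , 263.28533819],
       [  0.        , 464.79790898, 192.18046601],
       [  0.        ,   0.        ,   1.        ]]), 'k1': -0.11359776704524717, 'position': array([ 0.4690919 , -0.02181919,  1.0461192 ]), 'rotation': array([-3.0396561 ,  0.01809639, -1.59063974])}
wrist {'K': array([[338.19017537,   0.        , 255.63334569],
       [  0.        , 338.19017537, 191.51704279],
       [  0.        ,   0.        ,   1.        ]]), 'k1': -0.07470577660620331, 'position': array([0.09043282, 0.67174653, 0.37252548]), 'rotation': array([2.88025485e+00, 1.85205677e-03, 1.33976552e+00])}
```

View pics/top0.png

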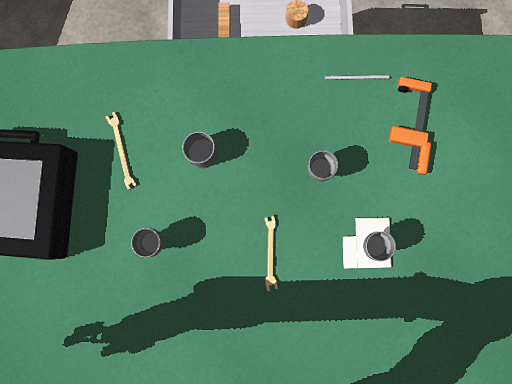

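View pics/side0.png

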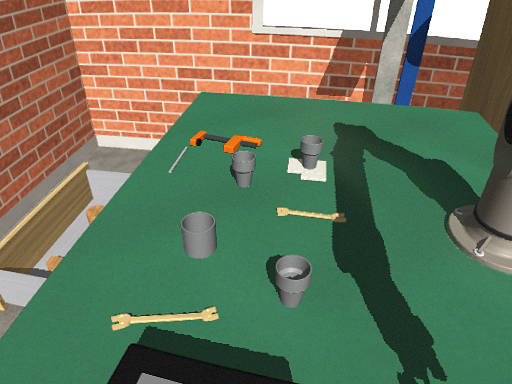

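View pics/wrist0.png

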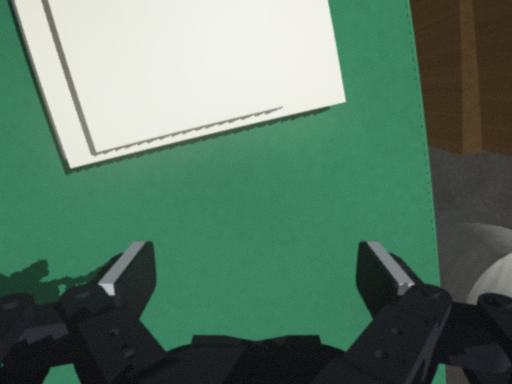

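The top view shows the collared pots at about (147,242), (323,165) and, on the tile, (379,246). The straight-sided pot is at (199,150). Next I locate them from depth.

```bash
cat > h.py <<'E'
import numpy as np,cv2
from scipy.spatial.transform import Rotation as R
from scipy.optimize import least_squares
def cloud(p,z,ci):
    h,w=z.shape
    u,v=np.meshgrid(np.arange(w),np.arange(h))
    pts=np.stack([u,v],-1).reshape(-1,1,2).astype(np.float64)
    n=cv2.undistortPoints(pts,ci['K'],np.array([ci['k1'],0,0,0,0]),None,None,None) if False else cv2.undistortPointsIter(pts,ci['K'],np.array([ci['k1'],0,0,0.]),None,None,(3,50,1e-9))
    n=n.reshape(h,w,2)
    c=np.dstack([n*z[...,None],z])
    return R.from_euler('xyz',ci['rotation']).apply(c.reshape(-1,3)).reshape(h,w,3)+ci['position']
def project(P,ci):
    c=R.from_euler('xyz',ci['rotation']).inv().apply(np.atleast_2d(P)-ci['position'])
    return cv2.projectPoints(c,np.zeros(3),np.zeros(3),ci['K'],np.array([ci['k1'],0,0,0.]))[0].reshape(-1,2)
def circ(xy,r0=None):
    c0=xy.mean(0)
    if r0 is None:
        s=least_squares(lambda q:np.hypot(*(xy-q[:2]).T)-q[2],[*c0,.03],loss='soft_l1',f_scale=.002).x
    else:
        s=least_squares(lambda q:np.hypot(*(xy-q[:2]).T)-r0,c0,loss='soft_l1',f_scale=.002).x
    return s
E
python3 - <<'E'
from h import *
import pickle
d=pickle.load(open('d0.pkl','rb'))
for cam,seeds in [('top',dict(b=(147,242),s=(199,150),a=(323,165),base=(379,246))),('side',dict(b=(293,272),s=(199,225),a=(244,160),base=(311,144)))]:
    p,z,ci=d[cam]; C=cloud(p,z,ci)
    print(cam,'counter z',np.median(C[300:,200:300,2]) if cam=='top' else np.median(C[150:170,330:400,2]))
    for k,(u,v) in seeds.items():
        r=26 if cam=='top' else 40
        L=C[v-r:v+r,u-r:u+r].reshape(-1,3); zz=z[v-r:v+r,u-r:u+r].ravel(); L=L[zz>0]
        top=np.percentile(L[:,2],99.5)
        m=L[:,2]>top-.008
        print(k,'top',top.round(4),m.sum(),circ(L[m,:2]).round(4),'floor',np.round(C[v,u],4))
p,z,ci=d['top'];C=cloud(p,z,ci)
for uv in [(350,225),(385,222),(350,260),(30,200),(60,200)]: print(uv,C[uv[1],uv[0]].round(4))
print('case y min', C[150:255,0:110][C[150:255,0:110,2]>.05][:,1].min())
E
```

```text
top counter z 0.0019639734343993576
b top 0.0887 138 [0.4688 0.2407 0.0299] floor [0.4687 0.2502 0.0395]
s top 0.0748 170 [0.6689 0.1315 0.0334] floor [0.6752 0.1392 0.0095]
a top 0.0894 126 [ 0.6224 -0.1321  0.0296] floor [ 0.6292 -0.1375  0.0407]
base top 0.0973 147 [ 0.452  -0.2426  0.0295] floor [ 0.4503 -0.251   0.0498]
side counter z -0.000990305369682476
b top 0.0849 308 [0.4674 0.2455 0.0295] floor [0.4677 0.2218 0.0477]
s top 0.0692 278 [0.6693 0.1367 0.0334] floor [0.6783 0.1037 0.0337]
a top 0.0831 162 [ 0.6229 -0.127   0.0296] floor [ 0.6267 -0.1571  0.0553]
base top 0.0911 149 [ 0.4503 -0.2393  0.0293] floor [ 0.4521 -0.211   0.0917]
(350, 225) [ 0.4979 -0.1979  0.0041]
(385, 222) [ 0.5025 -0.2749  0.0138]
(350, 260) [ 0.4204 -0.1937  0.0129]
(30, 200) [0.5612 0.4951 0.0903]
(60, 200) [0.5615 0.4347 0.0733]
case y min -0.021819193297090967
```

```bash
cat >> h.py <<'E'
def shift(o,target,yaw=None):
    Rt=R.from_euler('xyz',o['ee_rot'])
    s=Rt.inv().apply(np.array(target)-o['tcp_pos'])
    a=None
    if yaw is not None: a=(Rt.inv()*R.from_euler('xyz',[np.pi,0,yaw])).as_rotvec(degrees=True).round(2)
    return s.round(4),a
E
python3 - <<'E'
from h import *
from workcell import *
print(shift(get_obs(),[.468,.243,.20],1.341))
E
```

```text
(array([-0.3313,  0.4003,  0.0311]), array([0.01, 0.09, 0.  ]))
```

{"method": "carry_out", "body": {"series": [[[100,-0.025,0.031,0,0,0,0],[100,-0.05,0.062,0,0,0,0],[100,-0.075,0.093,0,0,0,0],[100,-0.1,0.124,0,0,0,0],[100,-0.125,0.155,0,0,0,0],[100,-0.15,0.186,0,0,0,0],[100,-0.175,0.217,0,0,0,0],[100,-0.2,0.248,0,0,0,0],[100,-0.225,0.278,0,0,0,0],[100,-0.25,0.308,0,0,0,0]]]}}

```text
clock: 0.98
tcp_pos: [0.3975, 0.3418, 0.2313]
ee_rot: [-3.141, -0.0, 1.341]
force: [0.5, 0.6, 0.1]
opening: 1.002
```

{"method": "carry_out", "body": {"series": [[[100,-0.027,0.03,0.01,0,0,0],[100,-0.054,0.061,0.02,0,0,0],[100,-0.081,0.092,0.03,0,0,0],[100,-0.081,0.092,0.03,0,0,0],[100,-0.081,0.092,0.03,0,0,0],[100,-0.081,0.092,0.03,0,0,0]]]}}

```text
clock: 1.48
tcp_pos: [0.4675, 0.2442, 0.2011]
ee_rot: [-3.141, -0.0, 1.341]
force: [-0.6, 0.3, -0.0]
opening: 0.996
```

```bash
cat > look.py <<'E'
from h import *
from workcell import *
import sys
def look(name,tag,ztop,ra=None):
    o=get_obs();ci=camera_info(name);p,z=snapshot(name)
    cv2.imwrite(f'pics/{tag}.png',p[:,:,::-1]);return o,ci,p,z,cloud(p,z,ci)
E
python3 - <<'E'
from look import *
import pickle
o,ci,p,z,C=look('wrist','w1',0)
pickle.dump((o,ci,p,z),open('w1.pkl','wb'))
print(o['tcp_pos'],o['ee_rot'],o['clock'],ci['position'],o['qpos'])
m=(z>0)&(C[...,2]>.065)&(C[...,2]<.1)&(np.hypot(C[...,0]-.468,C[...,1]-.243)<.05)
L=C[m];top=np.percentile(L[:,2],99);t=L[L[:,2]>top-.006]
print(top,len(t),circ(t[:,:2]),circ(t[:,:2],.0305))
g=(z>0)&(C[...,2]<.02); print('counter',np.median(C[g][:,2]))
E
```

```text
[0.46751694 0.24417521 0.20113884] [-3.14092671e+00 -1.36108355e-06  1.34065044e+00] 1.4833 [0.40437471 0.25895584 0.34331169] [-0.78506337  0.26950191  0.22167222  1.95101116 -0.07373606  0.92913845
  0.81371535]
0.08578303780989803 880 [0.46713412 0.24367136 0.02937572] [0.46702822 0.24370012]
counter -0.0004086175923659896
```

View pics/w1.png

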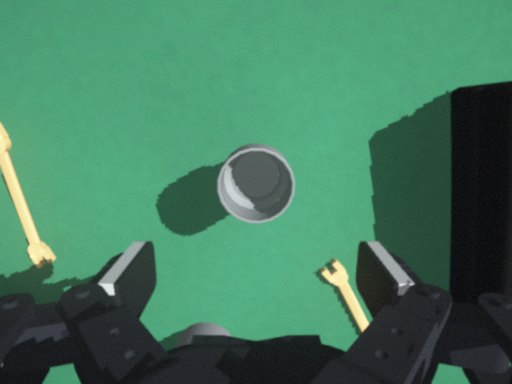

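The wrist view shows pot b's rim centred at about (256,184), with the open fingers either side and the wrenches clear. The fit puts its centre at (0.467, 0.2437), within 1 mm of the TCP, so I descend and grip.

{"method": "carry_out", "body": {"series": [[[100,-0.0006,-0.0003,0.03,0,0,0],[100,-0.0006,-0.0003,0.06,0,0,0],[100,-0.0006,-0.0003,0.09,0,0,0],[100,-0.0006,-0.0003,0.115,0,0,0],[100,-0.0006,-0.0003,0.135,0,0,0],[100,-0.0006,-0.0003,0.15,0,0,0],[100,-0.0006,-0.0003,0.15,0,0,0],[100,-0.0006,-0.0003,0.15,0,0,0]]]}}

```text
clock: 2.2
tcp_pos: [0.4664, 0.2447, 0.0511]
ee_rot: [-3.14, 0.0, 1.344]
force: [0.7, -0.5, -0.1]
opening: 0.998
```

{"method": "carry_out", "body": {"series": [[[50,0,0,0,0,0,0],[40,0,0,0,0,0,0],[40,0,0,0,0,0,0],[40,0,0,0,0,0,0],[40,0,0,0,0,0,0],[40,0,0,0,0,0,0]]]}}

```text
clock: 2.7
tcp_pos: [0.4685, 0.2443, 0.0534]
ee_rot: [3.14, -0.003, 1.341]
force: [-1.8, -0.5, 8.6]
opening: 0.686
```

Run:
```python
from look import *
o,ci,p,z,C=look('wrist','w2',0)
o2,ci,p,z,C=look('side','s2',0)
print(o['tcp_pos'],o['opening'],o['force'])
```

```text
[0.46849195 0.24430851 0.0533639 ] 0.6858163825823167 [-1.78965402 -0.53870061  8.61957244]
```

View pics/w2.png

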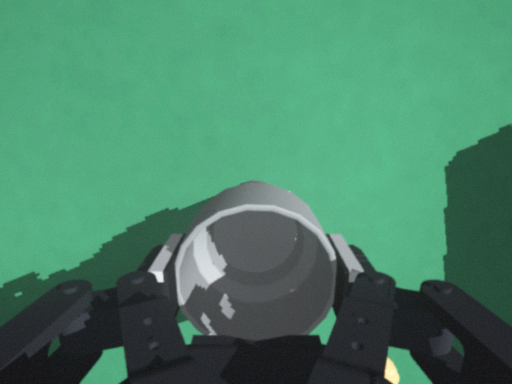

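View pics/s2.png

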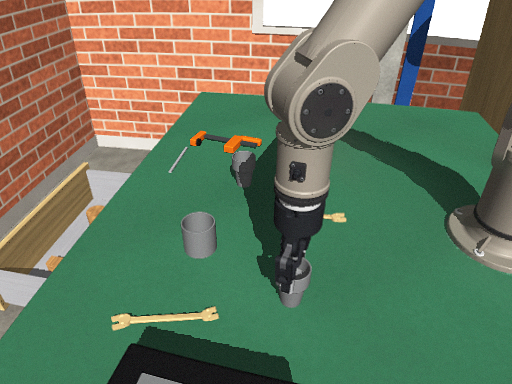

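Pot b is held across the collar at opening 0.69, where the 62 mm collar should be, and stands upright. I lift it and stop short of the tile, offset so the wrist camera can see the bottom pot past the held one.

{"method": "carry_out", "body": {"series": [[[40,0,0,-0.01,0,0,0],[40,0,0,-0.03,0,0,0],[40,0,0,-0.06,0,0,0],[40,0,0,-0.09,0,0,0],[40,0,0,-0.12,0,0,0],[40,0,0,-0.15,0,0,0],[40,0,0,-0.17,0,0,0],[40,0,0,-0.17,0,0,0]]]}}

```text
clock: 3.47
tcp_pos: [0.4698, 0.2446, 0.2271]
ee_rot: [3.136, -0.007, 1.341]
force: [0.7, 0.4, -0.3]
opening: 0.688
```

Run:
```python
from h import *
from workcell import *
o=get_obs();print(shift(o,[.53,-.241,.22],1.341),o['tcp_pos'],o['ee_rot'],o['opening'],o['force'],o['wrist_torque'])
```

```text
(array([-0.4591,  0.1694,  0.0047]), array([ 0.34, -0.42, -0.03])) [0.46981329 0.24461887 0.22708418] [ 3.13560356 -0.00737507  1.34053397] 0.68837841971583 [ 0.68343627  0.43915764 -0.34553031] [ 0.07208096 -0.05645844 -0.03323173]
```

{"method": "carry_out", "body": {"series": [[[40,-0.015,0.006,0,0,0,0],[40,-0.045,0.018,0,0,0,0],[40,-0.08,0.03,0,0,0,0],[40,-0.115,0.043,0,0,0,0],[40,-0.15,0.056,0,0,0,0],[40,-0.185,0.069,0,0,0,0],[40,-0.22,0.082,0,0,0,0],[40,-0.255,0.095,0,0,0,0],[40,-0.29,0.108,0,0,0,0],[40,-0.325,0.12,0,0,0,0]]]}}

```text
clock: 4.3
tcp_pos: [0.5097, -0.1022, 0.2214]
ee_rot: [-3.142, -0.0, 1.341]
force: [0.9, 0.8, -1.5]
opening: 0.687
```

{"method": "carry_out", "body": {"series": [[[40,-0.035,0.013,0,0,0,0],[40,-0.07,0.026,0,0,0,0],[40,-0.1,0.037,0,0,0,0],[40,-0.122,0.045,0,0,0,0],[40,-0.134,0.049,0,0,0,0],[40,-0.134,0.049,0,0,0,0],[40,-0.134,0.049,0,0,0,0],[40,-0.134,0.049,0,0,0,0]]]}}

```text
clock: 4.97
tcp_pos: [0.5274, -0.24, 0.221]
ee_rot: [-3.141, -0.001, 1.343]
force: [0.1, 0.7, -0.8]
opening: 0.687
```

Run:
```python
from look import *
import pickle
o,ci,p,z,C=look('wrist','w3',0)
pickle.dump((o,ci,p,z),open('w3.pkl','wb'))
print(o['tcp_pos'],o['ee_rot'],o['clock'],o['force'],o['opening'])
t0=o['tcp_pos']
def rim(c,lo,hi,r=.05):
    m=(z>0)&(C[...,2]>lo)&(C[...,2]<hi)&(np.hypot(C[...,0]-c[0],C[...,1]-c[1])<r)
    L=C[m];top=np.percentile(L[:,2],99);t=L[L[:,2]>top-.005]
    print(top.round(4),len(t),circ(t[:,:2]).round(4),circ(t[:,:2],.0295).round(4))
rim((.451,-.241),.07,.11)
rim(t0,t0[2]+.01,t0[2]+.06,.036)
```

```text
[ 0.52744473 -0.23998345  0.22095088] [-3.14063093e+00 -1.32658825e-03  1.34300595e+00] 4.9667 [ 0.14020949  0.69492013 -0.80983388] 0.687297982550597
0.0939 877 [ 0.451  -0.2411  0.0292] [ 0.451  -0.2411]
0.2794 509 [-29.4292   6.7276  30.7444] [ 0.5159 -0.2374]
```

View pics/w3.png

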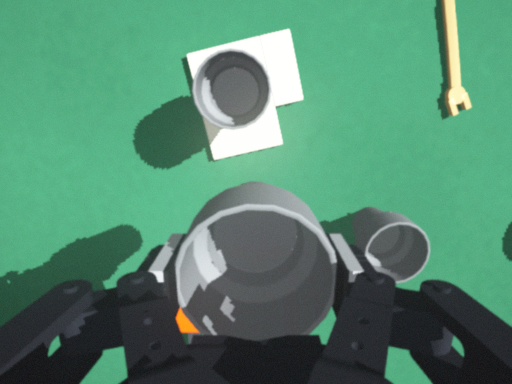

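The wrist view shows the bottom pot's rim at (232,88) on the tile and held pot b at about (256,275). Pot a is at (397,250). Next I measure the held pot's rim relative to the TCP.

```bash
cat >> h.py <<'E'
def held(o,ci,p,z,rows=(196,335),cols=(174,342)):
    """fit held-pot rim circle; returns centre,z in tool frame"""
    C=cloud(p,z,ci);Rt=R.from_euler('xyz',o['ee_rot'])
    T=Rt.inv().apply((C-o['tcp_pos']).reshape(-1,3)).reshape(C.shape)
    S=T[rows[0]:rows[1],cols[0]:cols[1]].reshape(-1,3)
    S=S[(z[rows[0]:rows[1],cols[0]:cols[1]].ravel()>0)]
    S=S[(np.abs(S[:,0])<.034)&(np.abs(S[:,1])<.034)]
    zt=np.percentile(-S[:,2],[90,97,99,99.8])
    return S,zt
E
python3 - <<'E'
from h import *
import pickle
o,ci,p,z=pickle.load(open('w3.pkl','rb'))
S,zt=held(o,ci,p,z);print(zt,len(S))
h,e=np.histogram(-S[:,2],bins=np.arange(-.05,.06,.004));print(list(zip(e.round(3),h)))
C=cloud(p,z,ci)
for v in range(196,222,2): print(v,(C[v,256]-o['tcp_pos']).round(4))
S2=S[(-S[:,2]>.024)&(-S[:,2]<.04)];print(len(S2),circ(S2[:,:2]),circ(S2[:,:2],.0295),S2[:,:2].min(0),S2[:,:2].max(0))
E
```

```text
[0.03098197 0.03381355 0.07624384 0.08044079] 20579
[(np.float64(-0.05), np.int64(0)), (np.float64(-0.046), np.int64(0)), (np.float64(-0.042), np.int64(0)), (np.float64(-0.038), np.int64(0)), (np.float64(-0.034), np.int64(0)), (np.float64(-0.03), np.int64(0)), (np.float64(-0.026), np.int64(0)), (np.float64(-0.022), np.int64(95)), (np.float64(-0.018), np.int64(4487)), (np.float64(-0.014), np.int64(575)), (np.float64(-0.01), np.int64(656)), (np.float64(-0.006), np.int64(1691)), (np.float64(-0.002), np.int64(1713)), (np.float64(0.002), np.int64(814)), (np.float64(0.006), np.int64(938)), (np.float64(0.01), np.int64(1098)), (np.float64(0.014), np.int64(1215)), (np.float64(0.018), np.int64(1370)), (np.float64(0.022), np.int64(1430)), (np.float64(0.026), np.int64(1351)), (np.float64(0.03), np.int64(2545)), (np.float64(0.034), np.int64(245)), (np.float64(0.038), np.int64(85)), (np.float64(0.042), np.int64(0)), (np.float64(0.046), np.int64(0)), (np.float64(0.05), np.int64(0)), (np.float64(0.054), np.int64(0))]
196 [-0.03    0.007   0.0211]
198 [-0.0301  0.007   0.024 ]
200 [-0.03    0.007   0.0264]
202 [-0.03    0.007   0.0285]
204 [-0.0298  0.0069  0.0304]
206 [-0.0293  0.0068  0.0312]
208 [-0.0288  0.0067  0.0318]
210 [-0.0128  0.0031 -0.0165]
212 [-0.0116  0.0028 -0.017 ]
214 [-0.0106  0.0025 -0.0171]
216 [-0.0096  0.0023 -0.0169]
218 [-0.0087  0.0021 -0.0164]
220 [-0.0072  0.0018 -0.0179]
4887 [-3.51480705e-05 -1.32438559e-03  2.92244813e-02] [-4.61986985e-05 -1.25590013e-03] [-0.03118445 -0.03133855] [0.03211109 0.02764162]
```

Run:
```python
from h import *
import pickle
o,ci,p,z=pickle.load(open('w3.pkl','rb'))
S,zt=held(o,ci,p,z)
for lo in (.028,.0295,.031):
    S2=S[(-S[:,2]>lo)&(-S[:,2]<.036)&(np.hypot(S[:,0],S[:,1])>.024)&(np.hypot(S[:,0],S[:,1])<.0335)]
    A=np.c_[S2[:,:2],np.ones(len(S2))];c=np.linalg.lstsq(A,S2[:,2],rcond=None)[0]
    print(len(S2),circ(S2[:,:2]).round(4),circ(S2[:,:2],.0298).round(4),'plane',c.round(4))
from workcell import get_obs
Rt=R.from_euler('xyz',o['ee_rot'])
print(shift(get_obs(),np.array([.451,-.2411,.221])-Rt.apply([0,-.0005,0]),1.341), get_obs()['tcp_pos'])
```

```text
3408 [-0.     -0.001   0.0293] [-0.     -0.0007] plane [ 0.0018  0.0015 -0.0309]
2922 [-0.     -0.0008  0.0293] [-0.     -0.0005] plane [ 0.0023 -0.006  -0.0313]
1567 [ 0.     -0.0006  0.0295] [ 0.0001 -0.0004] plane [-0.0078 -0.0163 -0.0322]
(array([-0.0185, -0.0738,  0.0001]), array([-0.04, -0.07,  0.15])) [ 0.52757658 -0.23980368  0.22103029]
```

The held pot is upright and centred within 1 mm of the tool axis, with its underside about 53 mm below the TCP. I move over the bottom pot and then lower it to a seated TCP height of about 0.098.

{"method": "carry_out", "body": {"series": [[[40,-0.005,-0.02,0,0,0,0],[40,-0.012,-0.05,0,0,0,0],[40,-0.0185,-0.074,0,0,0,0],[40,-0.0185,-0.074,0.0,0,0,0],[40,-0.0185,-0.074,0.02,0,0,0],[40,-0.0185,-0.074,0.04,0,0,0],[40,-0.0185,-0.074,0.055,0,0,0],[40,-0.0185,-0.074,0.055,0,0,0],[40,-0.0185,-0.074,0.055,0,0,0]]]}}

```text
clock: 5.77
tcp_pos: [0.4512, -0.242, 0.1661]
ee_rot: [-3.14, -0.0, 1.343]
force: [0.6, -0.7, -0.4]
opening: 0.683
```

Run:
```python
from look import *
import pickle
o,ci,p,z,C=look('wrist','w4',0)
print(shift(o,[.4511,-.2416,.098],1.341),o['tcp_pos'],o['ee_rot'],o['clock'],o['force'],o['opening'])
```

```text
(array([ 0.0003, -0.0001,  0.0681]), array([-0.09, -0.03,  0.1 ])) [ 0.45120689 -0.24197271  0.16606623] [-3.14008870e+00 -4.45967481e-04  1.34274085e+00] 5.7667 [ 0.55189758 -0.69048663 -0.42729412] 0.6831298127957169
```

View pics/w4.png

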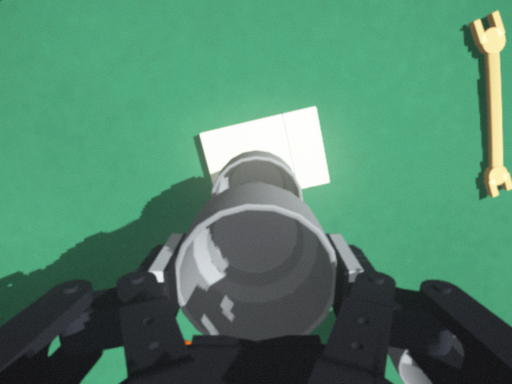

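Held pot b sits over the bottom pot, whose rim arc shows at (257,160), symmetric about column 257. I lower it.

{"method": "carry_out", "body": {"series": [[[40,0,0,0.015,0,0,0],[40,0,0,0.03,0,0,0],[40,0,0,0.045,0,0,0],[40,0,0,0.054,0,0,0],[40,0,0,0.058,0,0,0],[40,0,0,0.058,0,0,0]]]}}

```text
clock: 6.32
tcp_pos: [0.4513, -0.2431, 0.1083]
ee_rot: [-3.141, -0.0, 1.341]
force: [-0.5, 0.5, -0.6]
opening: 0.686
```

{"method": "carry_out", "body": {"series": [[[40,0,0,0.003,0,0,0],[40,0,0,0.006,0,0,0],[40,0,0,0.008,0,0,0],[40,0,0,0.009,0,0,0],[40,0,0,0.009,0,0,0],[40,0,0,0.009,0,0,0]]]}}

```text
clock: 6.82
tcp_pos: [0.4512, -0.2432, 0.0993]
ee_rot: [3.142, -0.0, 1.341]
force: [0.2, 0.4, -0.7]
opening: 0.685
```

Run:
```python
from look import *
o,ci,p,z,C=look('wrist','w5',0)
print(o['tcp_pos'],o['ee_rot'],o['clock'],o['force'],o['opening'])
o,ci,p,z,C=look('side','s5',0)
```

```text
[ 0.45115111 -0.24322182  0.09934433] [ 3.14156822e+00 -7.66476328e-05  1.34096365e+00] 6.8167 [ 0.2431056   0.42920728 -0.69171884] 0.6845449052769755
```

View pics/w5.png

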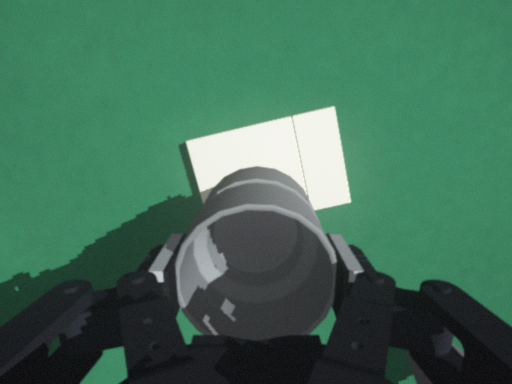

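View pics/s5.png

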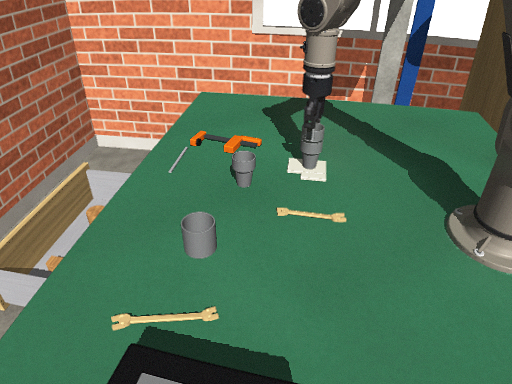

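No contact yet at TCP z 0.0993, and y has drifted by about 1.5 mm. I correct that while easing down to contact.

{"method": "carry_out", "body": {"series": [[[40,0.0015,0,0,0,0,0],[40,0.0015,0,0.001,0,0,0],[40,0.0015,0,0.001,0,0,0],[40,0.0015,0,0.002,0,0,0],[40,0.0015,0,0.002,0,0,0]]]}}

```text
clock: 7.33
tcp_pos: [0.4527, -0.2421, 0.0984]
ee_rot: [3.139, -0.0, 1.341]
force: [-0.5, 1.9, 9.5]
opening: 0.682
```

Contact is 9.5 N at z 0.0984, the seated height. I release and retreat upward.

{"method": "carry_out", "body": {"series": [[[80,0,0,0,0,0,0],[100,0,0,0,0,0,0],[100,0,0,0,0,0,0],[100,0,0,0,0,0,0],[100,0,0,0,0,0,0]]]}}

```text
clock: 7.75
tcp_pos: [0.4513, -0.2418, 0.0971]
ee_rot: [-3.141, 0.0, 1.341]
force: [0.2, -0.0, -0.3]
opening: 1.0
```

{"method": "carry_out", "body": {"series": [[[100,0,0,-0.015,0,0,0],[100,0,0,-0.04,0,0,0],[100,0,0,-0.07,0,0,0],[100,0,0,-0.1,0,0,0],[100,0,0,-0.13,0,0,0],[100,0,0,-0.13,0,0,0],[100,0,0,-0.13,0,0,0]]]}}

```text
clock: 8.33
tcp_pos: [0.4524, -0.2421, 0.2288]
ee_rot: [3.138, -0.0, 1.341]
force: [0.8, 0.1, -0.3]
opening: 1.001
```

```bash
cat >> h.py <<'E'
def rim(C,z,c,lo,hi,r=.05,dz=.005):
    m=(z>0)&(C[...,2]>lo)&(C[...,2]<hi)&(np.hypot(C[...,0]-c[0],C[...,1]-c[1])<r)
    L=C[m];top=np.percentile(L[:,2],99);t=L[L[:,2]>top-dz]
    A=np.c_[t[:,:2]-t[:,:2].mean(0),np.ones(len(t))];pl=np.linalg.lstsq(A,t[:,2],rcond=None)[0]
    print(top.round(4),len(t),circ(t[:,:2]).round(4),'plane',pl.round(4))
E
python3 - <<'E'
from look import *
o,ci,p,z,C=look('wrist','w6',0)
print(o['tcp_pos'],o['ee_rot'],o['clock'],o['force'],o['opening'])
rim(C,z,(.451,-.241),.1,.15)
print(shift(o,[.6225,-.1295,.20],1.341))
E
```

```text
[ 0.45243871 -0.24214762  0.22875366] [ 3.13788696e+00 -2.66631580e-04  1.34112802e+00] 8.3333 [ 0.79492582  0.13815673 -0.29587002] 1.0007702593440018
0.1308 980 [ 0.4511 -0.2422  0.0294] plane [-0.0061 -0.0035  0.1292]
(array([0.1484, 0.1398, 0.0293]), array([ 0.21, -0.02,  0.01]))
```

View pics/w6.png

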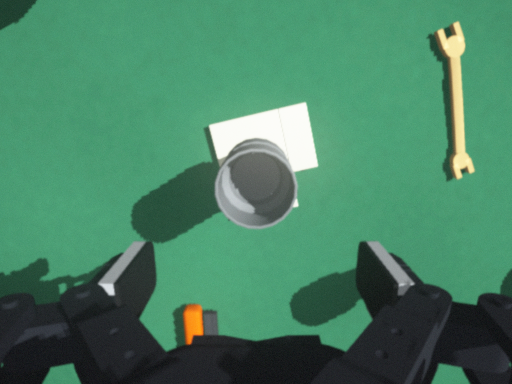

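Pot b is seated: the rim is at z 0.131 (expected 0.130), level, with its centre at (0.4511, -0.2422). Next is pot a.

{"method": "carry_out", "body": {"series": [[[100,0.015,0.014,0,0,0,0],[100,0.04,0.038,0,0,0,0],[100,0.065,0.061,0,0,0,0],[100,0.09,0.085,0.01,0,0,0],[100,0.115,0.108,0.02,0,0,0],[100,0.135,0.127,0.025,0,0,0],[100,0.148,0.14,0.029,0,0,0],[100,0.148,0.14,0.029,0,0,0],[100,0.148,0.14,0.029,0,0,0],[100,0.148,0.14,0.029,0,0,0]]]}}

```text
clock: 9.22
tcp_pos: [0.6201, -0.1305, 0.1969]
ee_rot: [-3.139, 0.001, 1.34]
force: [0.3, -1.2, 0.5]
opening: 1.001
```

Run:
```python
from look import *
o,ci,p,z,C=look('wrist','w7',0)
print(o['tcp_pos'],o['ee_rot'],o['clock'],o['force'],o['opening'])
rim(C,z,(.6225,-.1295),.07,.1)
print(shift(o,[.6225,-.1295,.051],1.341))
```

```text
[ 0.62007621 -0.1304989   0.19693765] [-3.13891702e+00  1.15072705e-03  1.33980643e+00] 9.2167 [ 0.34806569 -1.18757896  0.48405904] 1.0014985348393333
0.0859 870 [ 0.6224 -0.1295  0.0294] plane [-0.0078  0.0002  0.0841]
(array([0.0017, 0.0025, 0.1459]), array([-0.15,  0.07, -0.07]))
```

View pics/w7.png

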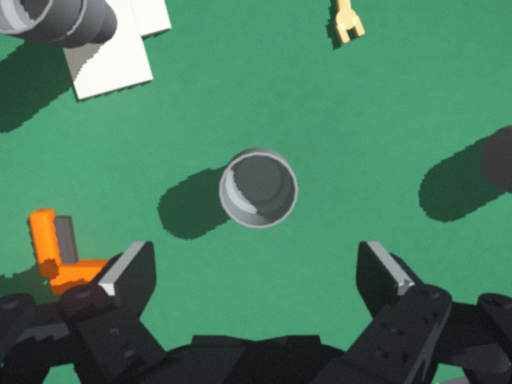

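Pot a's rim is centred at (258,187) and fits at (0.6224, -0.1295). The clamp at (75,270) stays below fingertip height. I descend and grip.

{"method": "carry_out", "body": {"series": [[[100,0.001,0.002,0.02,0,0,0],[100,0.0015,0.0023,0.05,0,0,0],[100,0.0015,0.0023,0.08,0,0,0],[100,0.0015,0.0023,0.11,0,0,0],[100,0.0015,0.0023,0.13,0,0,0],[100,0.0015,0.0023,0.146,0,0,0],[100,0.0015,0.0023,0.146,0,0,0],[100,0.0015,0.0023,0.146,0,0,0]]]}}

```text
clock: 9.93
tcp_pos: [0.6229, -0.1296, 0.0522]
ee_rot: [-3.14, 0.001, 1.339]
force: [1.1, -0.8, 0.1]
opening: 0.998
```

{"method": "carry_out", "body": {"series": [[[50,0,0,0,0,0,0],[40,0,0,0,0,0,0],[40,0,0,0,0,0,0],[40,0,0,0,0,0,0],[40,0,0,0,0,0,0],[40,0,0,0,0,0,0]]]}}

```text
clock: 10.43
tcp_pos: [0.6254, -0.1293, 0.0547]
ee_rot: [3.138, -0.0, 1.341]
force: [-1.3, -0.2, 7.0]
opening: 0.681
```

{"method": "carry_out", "body": {"series": [[[40,0,0,-0.01,0,0,0],[40,0,0,-0.03,0,0,0],[40,0,0,-0.06,0,0,0],[40,0,0,-0.09,0,0,0],[40,0,0,-0.12,0,0,0],[40,0,0,-0.15,0,0,0],[40,0,0,-0.175,0,0,0],[40,0,0,-0.185,0,0,0],[40,0,0,-0.185,0,0,0]]]}}

```text
clock: 11.18
tcp_pos: [0.6256, -0.1292, 0.241]
ee_rot: [3.135, -0.001, 1.341]
force: [-0.3, 0.2, -1.1]
opening: 0.687
```

Run:
```python
from h import *
from workcell import *
o=get_obs();print(shift(o,[.53,-.242,.237],1.341),o['tcp_pos'],o['ee_rot'],o['opening'],o['force'])
```

```text
(array([-0.1317, -0.0674,  0.0035]), array([ 0.35, -0.07, -0.01])) [ 0.62560911 -0.12915368  0.24103298] [ 3.13547964e+00 -1.20388189e-03  1.34079139e+00] 0.6867084990622555 [-0.3011593   0.17623647 -1.09534714]
```

{"method": "carry_out", "body": {"series": [[[40,-0.015,-0.008,0,0,0,0],[40,-0.04,-0.02,0,0,0,0],[40,-0.07,-0.035,0,0,0,0],[40,-0.1,-0.05,0,0,0,0],[40,-0.122,-0.061,0,0,0,0],[40,-0.132,-0.066,0,0,0,0],[40,-0.132,-0.066,0,0,0,0],[40,-0.132,-0.066,0,0,0,0],[40,-0.132,-0.066,0,0,0,0],[40,-0.132,-0.066,0,0,0,0]]]}}

```text
clock: 12.02
tcp_pos: [0.5309, -0.2401, 0.2367]
ee_rot: [-3.141, -0.001, 1.344]
force: [0.5, 0.5, -1.3]
opening: 0.684
```

Run:
```python
from look import *
o,ci,p,z,C=look('wrist','w8',0)
print(o['tcp_pos'],o['ee_rot'],o['clock'],o['force'],o['opening'])
rim(C,z,(.451,-.242),.11,.15)
S,zt=held(o,ci,p,z)
for lo in (.0275,.0285,.0295,.031):
    S2=S[(-S[:,2]>lo)&(-S[:,2]<.036)&(np.hypot(S[:,0],S[:,1])>.024)&(np.hypot(S[:,0],S[:,1])<.0335)]
    A=np.c_[S2[:,:2],np.ones(len(S2))];c=np.linalg.lstsq(A,S2[:,2],rcond=None)[0]
    print(len(S2),circ(S2[:,:2]).round(4),'plane',c.round(4))
Rt=R.from_euler('xyz',o['ee_rot'])
print(shift(o,np.array([.4511,-.2422,.237])-Rt.apply([0,-.0005,0]),1.341))
```

```text
[ 0.53094615 -0.240125    0.23674417] [-3.14108458e+00 -6.17937349e-04  1.34421589e+00] 12.0167 [ 0.54705407  0.4750709  -1.27023378] 0.6836255162309064
0.131 1035 [ 0.4516 -0.242   0.0293] plane [0.0091 0.0021 0.1292]
3413 [-0.0001 -0.0027  0.0293] plane [ 0.0009 -0.0024 -0.03  ]
3043 [-0.0001 -0.0025  0.0294] plane [ 0.0004 -0.009  -0.0303]
2075 [-0.0001 -0.0024  0.0294] plane [-0.0058 -0.0174 -0.0309]
438 [-0.0001 -0.0015  0.0298] plane [-0.01   -0.0471 -0.0333]
(array([-0.02  , -0.0768, -0.0002]), array([-0.03, -0.04,  0.18]))
```

View pics/w8.png

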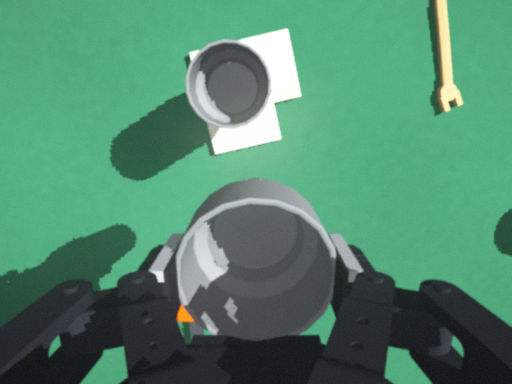

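The stack is at (232,84) in the wrist view. Pot a is held 2 mm off along tool −y and is level, which I allow for. I move over the stack and part-way down.

{"method": "carry_out", "body": {"series": [[[40,-0.005,-0.02,0,0,0,0],[40,-0.013,-0.05,0,0,0,0],[40,-0.02,-0.075,0,0,0,0],[40,-0.02,-0.075,0,0,0,0],[40,-0.02,-0.075,0.015,0,0,0],[40,-0.02,-0.075,0.03,0,0,0],[40,-0.02,-0.075,0.035,0,0,0],[40,-0.02,-0.075,0.035,0,0,0],[40,-0.02,-0.075,0.035,0,0,0]]]}}

```text
clock: 12.82
tcp_pos: [0.4527, -0.2442, 0.2024]
ee_rot: [-3.141, 0.0, 1.342]
force: [-0.2, -0.2, -0.9]
opening: 0.683
```

Run:
```python
from look import *
o,ci,p,z,C=look('wrist','w9',0)
print(shift(o,[.4535,-.2426,.138],1.341),o['tcp_pos'],o['ee_rot'],o['clock'],o['force'],o['opening'])
```

```text
(array([0.0018, 0.0004, 0.0644]), array([-0.02,  0.01,  0.05])) [ 0.45273313 -0.24422639  0.20239386] [-3.14127466e+00  2.24022602e-04  1.34183653e+00] 12.8167 [-0.19142702 -0.22601897 -0.89065414] 0.6834343533928107
```

View pics/w9.png

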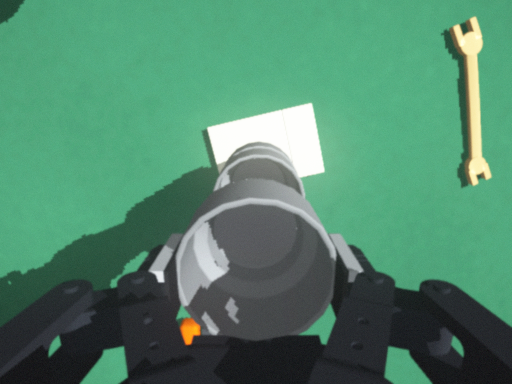

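The held pot lines up over the stack rim at (259,165), with about 1.8 mm left to correct along tool x. I lower it to just above the seat.

{"method": "carry_out", "body": {"series": [[[40,0.0017,0.0003,0.01,0,0,0],[40,0.0017,0.0003,0.025,0,0,0],[40,0.0017,0.0003,0.04,0,0,0],[40,0.0017,0.0003,0.052,0,0,0],[40,0.0017,0.0003,0.057,0,0,0],[40,0.0017,0.0003,0.06,0,0,0],[40,0.0017,0.0003,0.062,0,0,0],[40,0.0017,0.0003,0.063,0,0,0],[40,0.0017,0.0003,0.063,0,0,0]]]}}

```text
clock: 13.62
tcp_pos: [0.4532, -0.2431, 0.1396]
ee_rot: [3.141, 0.0, 1.341]
force: [0.8, -0.2, 0.3]
opening: 0.686
```

{"method": "carry_out", "body": {"series": [[[40,0.0003,0,0.001,0,0,0],[40,0.0003,0,0.002,0,0,0],[40,0.0003,0,0.003,0,0,0],[40,0.0003,0,0.003,0,0,0]]]}}

```text
clock: 13.95
tcp_pos: [0.4535, -0.2428, 0.1367]
ee_rot: [3.14, -0.0, 1.341]
force: [-1.5, 0.1, 2.1]
opening: 0.688
```

{"method": "carry_out", "body": {"series": [[[40,0,0,0.001,0,0,0],[40,0,0,0.001,0,0,0],[40,0,0,0.001,0,0,0]]]}}

```text
clock: 14.2
tcp_pos: [0.4542, -0.243, 0.1366]
ee_rot: [3.139, -0.0, 1.341]
force: [-0.3, 1.4, 11.5]
opening: 0.687
```

Seated: 11.5 N at z 0.1366 with no further descent. I release and retreat.

{"method": "carry_out", "body": {"series": [[[80,0,0,0,0,0,0],[100,0,0,0,0,0,0],[100,0,0,0,0,0,0],[100,0,0,0,0,0,0],[100,0,0,0,0,0,0]]]}}

```text
clock: 14.62
tcp_pos: [0.4527, -0.2426, 0.1351]
ee_rot: [-3.141, -0.0, 1.341]
force: [-0.6, 0.2, 1.0]
opening: 0.999
```

{"method": "carry_out", "body": {"series": [[[100,0,0,-0.015,0,0,0],[100,0,0,-0.04,0,0,0],[100,0,0,-0.07,0,0,0],[100,0,0,-0.1,0,0,0],[100,0,0,-0.12,0,0,0],[100,0,0,-0.12,0,0,0],[100,0,0,-0.12,0,0,0],[100,0,0,-0.12,0,0,0]]]}}

```text
clock: 15.28
tcp_pos: [0.4524, -0.2423, 0.2544]
ee_rot: [-3.14, -0.0, 1.341]
force: [-0.8, 0.4, -0.5]
opening: 0.998
```

Run:
```python
from look import *
o,ci,p,z,C=look('wrist','w10',0)
print(o['tcp_pos'],o['ee_rot'],o['clock'],o['force'],o['opening'])
rim(C,z,(.451,-.242),.13,.19)
o,ci,p,z,C=look('side','s10',0)
rim(C,z,(.669,.134),.04,.08)
q=cv2.resize(p[60:210,220:400],None,fx=4,fy=4);cv2.imwrite('pics/s10c.png',q[:,:,::-1])
```

```text
[ 0.45238957 -0.24226651  0.25442099] [-3.14030809e+00 -2.78867899e-04  1.34113635e+00] 15.2833 [-0.76412457  0.42981481 -0.48674165] 0.997611259410525
0.1676 1076 [ 0.4513 -0.2432  0.0294] plane [-0.0043  0.0002  0.1661]
0.0699 184 [0.6693 0.1364 0.0333] plane [-0.0012 -0.0054  0.0679]
```

View pics/s10c.png

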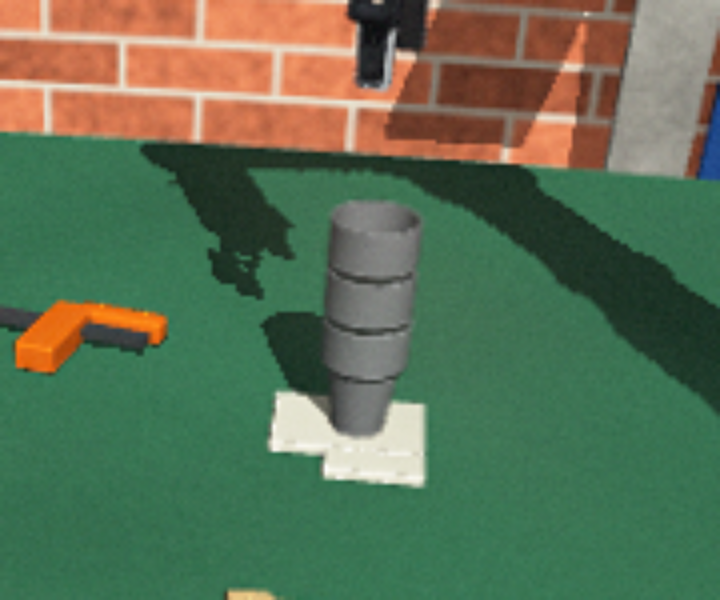

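View pics/w10.png

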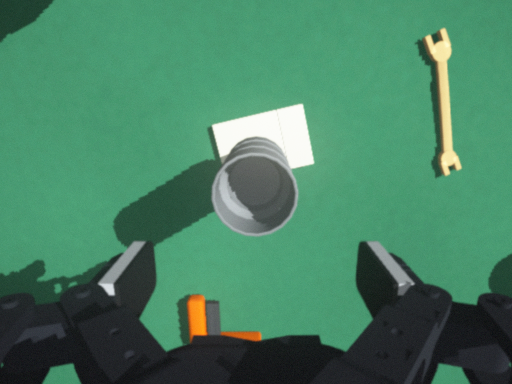

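The side crop shows one upright stack of three collars, on the tile, with the gripper clear above it. The top rim is at z 0.1676 (expected 0.167) and level, and the straight pot reads the same as at the start. I hand it in.

```bash
python3 -c "
from workcell import *
print(sign_off(),get_obs()['clock'])"
```

```text
the job is handed in; nothing more can be done
the job is handed in; nothing more can be done
```

I nested both collared pots into the pot on the tile, pot_b first and pot_a on top, and handed the job in at about 15.4 s of the 59 s allowed.

- **Seating:** each pot was lowered until it stopped, with 9.5 N for pot_b and 11.5 N for pot_a.
- **Heights:** the rims, bottom to top, measured 0.094, 0.131 and 0.168 m. That is about 37 mm apart, as expected for fully seated pots.
- **Alignment:** the three rim centres were within about 1 mm of each other from one pot to the next, and the rims were level within about 0.5°.
- **Other pots:** the straight-sided pot read the same as at the start. I did not re-measure the bottom pot on its own once it was covered, but the stack on it is within about 2 mm of where it stood.
- **Gripper:** it was open and about 9 cm above the stack at hand-in.

The only disagreement was in the first measurements, where the top and side cameras differed by about 5 mm in y. I used the wrist camera for the grasps and placements instead.

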